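Stack the keyed filter baskets and lay the gravel bell in its cradle

ROBOT

A 6-joint arm with a two-finger parallel gripper is mounted at the origin on the work surface. World frame = base frame: x ahead of the robot, y to its left, z up, the work surface at z = 0. Lengths are in m, angles in degrees, forces in N, time in s.
With the tool pointing down it reaches from about 0.35 to 0.875 m from the base axis. Payload 4.2 kg.
Tool frame: the origin (TCP) lies midway between the tips of the shut fingers; the grasp point (between the pads) lies 19 mm behind it; y points along the fingers, z is the direction in which the jaws open and shut, and the axes are right-handed (so a half turn about y gives the same grasp; the last joint's range is limited). The gripper opens to 87 mm and grips with 3 to 60 N. Pads are 19 mm wide; open, the fingers measure 117 mm over their backs; the gripper's body (75 mm by 190 mm) begins 51 mm behind the grasp point.
Start: joints at [86.551, 22.042, 0.453, 0, -68.411, -14.817], TCP at [0.196, 0.593, 0.223] pointing down, gripper open.
Joint ranges: [-179.83, 179.83], [-69.29, 118.12], [-61.27, 80.66], [-181.25, 117.63], [-171.15, -9.14], [-177.46, 177.46]. Speed limits (degrees/s): [159.86, 159.86, 180, 180, 180, 180].

INTERFACE

Orientations are given as [roll, pitch, yaw] about the fixed x, y, z axes, in that order (R = Rz(yaw) Ry(pitch) Rx(roll)).
In Python, from workcell import env gives the robot as it stands. The module is installed in compiled form; this text tells all that it offers. Calls block until the motion is done:
- env.goto(position, orientation): joint-space move of the TCP to a pose.
- env.move_straight(position, rotation=None, rate=0.15, force_limit=None): straight line of the TCP; rotation=None keeps the orientation; rate is the mean speed in m/s. With force_limit (N) it stops when the force on the tool has changed by that much, and returns True; else False.
- env.set_joints(angles): joint-space move.
- env.gripper_to(opening, grasp_force=None): opening from 0.0 (shut) to 1.0 (fully open); grasp_force is the grip in N (None keeps the last); returns when the fingers have stopped.
- env.dwell(seconds).
- env.inverse_kinematics(position, orientation): joint angles nearest the present ones, or None.
- env.read_state(): the state.
- env.grab_frame(name): name is "scene" or "top"; returns a dict with "image" (384x512x3 uint8, blue, green, red), "fx", "fy", "cx", "cy" (pixels), "position" and "orientation" of the camera in the world. Camera axes: x right, y up, looking along -z (the intrinsics and any distortion apply to the point x, -y, -z); pixel columns grow to the right and rows downward; lengths in m; the calibration is good to about 2 mm. A picture is of the moment at which its call begins. There is no depth.
A pose or a line that the arm cannot do raises env.Unreachable and nothing moves.
- env.close_job(): hands the job in, once; it reports no verdict.
Trained networks look in a picture, given as the dict that the camera call returned (one of the last four; its "shot" number tells which), for a name from the list of things; names that differ only in an ending like _2 or _b are one class to them, and where a whole thing is asked for, a point or a joint stands for the part that bears it (a point fixed in the world has none). Each returns a list of dicts, best first, with "score" (0 to 1); they miss things now and then, are a little off and sometimes report something else, mostly with a low value. They report only what shows in the picture. A call takes as long as a camera call. They do not tell look-alikes from the thing itself.
- env.search_frame(picture, thing): "xyz" ([x, y, z] in m, in world coordinates, good to about 4 mm: the middle of the surface that is visible of it).
- env.trace(picture, thing): "mask" (384x512 bool, what is visible of it).
The state is a dict: "clock": time; "joint_positions": joint angles; "qvel": joint speeds; "joint_torque": joint torques, N m; "position": TCP position; "tool_rot": TCP orientation; "force": force on the tool from outside, world axes, zero at the start; "wrist_torque": the same for the moment, N m; "opening": opening from 0.0 (shut) to 1.0 (fully open).
Only numpy, scipy, OpenCV 4.12 (cv2) and the standard library are available. Lean on these libraries where they do the work, as an engineer would, in place of code of your own. Each camera call takes 0.05 s, during which the arm holds its last target. There are 200 camera calls.

TASK

Put the washed tank gear away: lift the cover off the white foot, stack all the filter baskets on the white foot, each upright, lined up and fully home with its notch over the key below, then close the stack with the cover, its notch over the top basket's key. Take the gravel vacuum bell from the turntable and lay it on its side, centred in the wooden cradle. Leave the tub, the shrimp cave and the check valve where they are.

Things in the scene. Friction and masses are not known exactly. Their poses are not given: they have to be found in the camera images.
- basket1: grey filter basket, 100 (x) x 58 (y) x 40 mm, 0.18 kg, white ceramic inside. Origin: centre of underside, z up. Key on the rim at its +x end: x 18 to 48 mm, 12 wide, 10 high (to z 50). Notch in the underside below it: x 14 to 50 mm, open at the +x end face, 19 wide, 14 high. Notch over key, baskets stack at 40 mm pitch; else 10 mm too high. Grip across y. 2 to 4 are present, all alike, any order
- basket2: grey filter basket, 100 (x) x 58 (y) x 40 mm, 0.18 kg, white ceramic inside. Origin: centre of underside, z up. Key on the rim at its +x end: x 18 to 48 mm, 12 wide, 10 high (to z 50). Notch in the underside below it: x 14 to 50 mm, open at the +x end face, 19 wide, 14 high. Notch over key, baskets stack at 40 mm pitch; else 10 mm too high. Grip across y. 2 to 4 are present, all alike, any order
- basket3: grey filter basket, 100 (x) x 58 (y) x 40 mm, 0.18 kg, white ceramic inside. Origin: centre of underside, z up. Key on the rim at its +x end: x 18 to 48 mm, 12 wide, 10 high (to z 50). Notch in the underside below it: x 14 to 50 mm, open at the +x end face, 19 wide, 14 high. Notch over key, baskets stack at 40 mm pitch; else 10 mm too high. Grip across y. 2 to 4 are present, all alike, any order
- basket4: grey filter basket, 100 (x) x 58 (y) x 40 mm, 0.18 kg, white ceramic inside. Origin: centre of underside, z up. Key on the rim at its +x end: x 18 to 48 mm, 12 wide, 10 high (to z 50). Notch in the underside below it: x 14 to 50 mm, open at the +x end face, 19 wide, 14 high. Notch over key, baskets stack at 40 mm pitch; else 10 mm too high. Grip across y. 2 to 4 are present, all alike, any order
- cover: cover of the basket stack, grey plastic plate 100 (x) x 58 (y) x 20 mm with a grip ridge along x on top, 70 mm long, 18 mm wide, from z = 20 to 46 mm. Origin: centre of the underside, z up. Under its +x end the same notch as a basket; no key on top. 0.12 kg. It starts seated on the empty foot
- dock: fixed white plastic foot of the stack, 100 (x) x 58 (y) x 20 mm high. Origin: centre of its underside on the floor (z = 0), z up. Its top face is 20 mm up; on it at the +x end a key like a basket's (12 mm wide, 30 mm long, x = 18 to 48 mm, 10 mm high)
- bell: gravel vacuum bell, white plastic, 155 mm tall, 0.12 kg, standing on its flared mouth on the turntable. Origin: centre of the mouth's end face, z along its axis to the neck. Mouth 60 mm diameter to z = 10 mm, straight tube of 46 mm diameter from z = 16 to 132 mm, cone, neck of 20 mm diameter from 143 to 155 mm
- bell_mid (a point): point on the bell's axis 80 mm from the mouth's end face, the middle of the part that lies in the cradle
- cradle: fixed wooden cradle for the lying bell: two V saddles (45 degree sides), 12 mm thick, 32 mm either side of its middle along x, about 50 mm high, 70 mm wide; between them only a base plate 8 mm high. Origin: centre of its underside on the floor, z up, x along the lying bell. The neck may point to either end
- cradle_axis (a point): middle of the cradle, 55 mm above the floor, where the axis of a bell lying home runs (along the cradle's x); bell_mid belongs here
- turntable: fixed white plastic turntable, 270 mm diameter, 22 mm high, that carries the bell and three bystanders; it does not turn. Origin: centre of its underside
- tub: bystander: closed blue media tub, 84 mm diameter, 91 mm high, on the turntable; origin at its underside
- cave: bystander: terracotta shrimp cave 70 x 62 x 52 mm on the turntable; origin at its underside
- valve: bystander: black check valve 66 mm long, 22 mm high, on the turntable; origin at its underside
Things that resemble listed ones, but are neither listed nor needed, are in the scene too. Leave any purple or turquoise look-alike of the cradle alone.

How it is judged:
By the outcome, as a careful person would: the job done as asked, in the order asked, and still so for the second after the job is handed in, with the robot touching nothing.
Of basket1, basket2, basket3, basket4 only 2 to 4 are there at a start; the rules pass over those that are not, and their reading is None.
At some moment in a run one of basket1, basket2, basket3, basket4, cover may be knocked a few centimetres aside while the robot is not near it.
It also fails if it takes over 210 s, if anything falls off the work surface, if the arm or the gripper's body presses on something with over 40 N, if the wrist force passes 120 N, or if a joint passes its speed limit or range.

## Working session

There is one attempt and no reset: what is moved stays moved. The work goes in short steps, each a Python script; the robot and the scene stay as the last script left them, time stands still between calls to the robot, and variables do not carry over. Pictures are saved under pics/ and viewed, about 12 in all and at most 16, crops included, and the job is handed in when it is done.

```bash
mkdir -p pics; ls
python3 - <<'E'
from workcell import env
import cv2,numpy as np
np.set_printoptions(precision=4,suppress=True)
s=env.read_state();print(s)
for n in("scene","top"):
    f=env.grab_frame(n);cv2.imwrite(f"pics/{n}0.png",cv2.resize(f["image"],(800,600),interpolation=cv2.INTER_CUBIC))
    print(n,{k:v for k,v in f.items() if k!="image"})
    for t in("basket1","cover","dock","bell","cradle","turntable","tub","cave","valve"):
        for d in env.search_frame(f,t):print(t,np.round(d["xyz"],3),round(d["score"],2))
E
```

```text
pics
{'clock': 0.0, 'joint_positions': array([ 86.5515,  22.0909,   0.3793,  -0.0298, -68.4114, -14.8154]), 'qvel': array([ 0.0966, -0.0223, -0.0188, -0.0512,  0.0667,  0.0317]), 'joint_torque': array([  0.0009, -39.0668,  18.7403,   4.2196,   0.011 ,  -0.0002]), 'position': array([0.1957, 0.5929, 0.2215]), 'tool_rot': array([-89.874 ,   0.0047, 161.7251]), 'force': array([-0.5348,  0.8215,  0.7811]), 'wrist_torque': array([ 0.026 , -0.0373,  0.0099]), 'opening': 0.998883318580874}
scene {'fx': 352.45296842566705, 'fy': 352.45296842566705, 'cx': 251.91508649534413, 'cy': 200.04287435539445, 'position': array([1.2522, 0.294 , 0.9576]), 'orientation': array([ 41.1276,   0.8987, 108.1419]), 'shot': 1}
top {'fx': 491.50981947792536, 'fy': 491.50981947792536, 'cx': 263.6895505069766, 'cy': 188.2203011222069, 'position': array([0.4418, 0.0528, 1.3802]), 'orientation': array([  4.024 ,  -1.2324, -89.6122]), 'shot': 2}
basket1 [0.366 0.279 0.035] 0.9
basket1 [ 0.681 -0.237  0.073] 0.72
basket1 [ 0.424 -0.152  0.036] 0.69
basket1 [ 0.371 -0.31   0.03 ] 0.65
basket1 [ 0.682 -0.352  0.115] 0.44
cover [0.607 0.012 0.041] 0.75
dock [ 0.368 -0.311  0.035] 0.66
bell [ 0.541 -0.273  0.145] 0.7
cradle [0.634 0.203 0.005] 0.91
cradle [0.547 0.331 0.005] 0.69
cradle [0.535 0.489 0.009] 0.65
turntable [ 0.614 -0.301  0.024] 0.58
tub [ 0.682 -0.35   0.113] 0.63
cave [ 0.681 -0.236  0.074] 0.59
cave [ 0.428 -0.152  0.036] 0.16
valve [ 0.604 -0.394  0.041] 0.69
```

View pics/scene0.png

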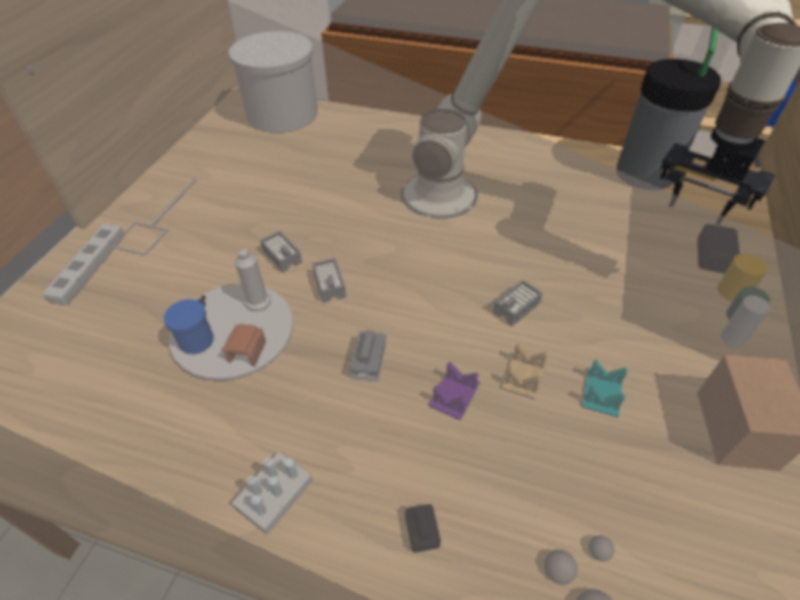

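View pics/top0.png

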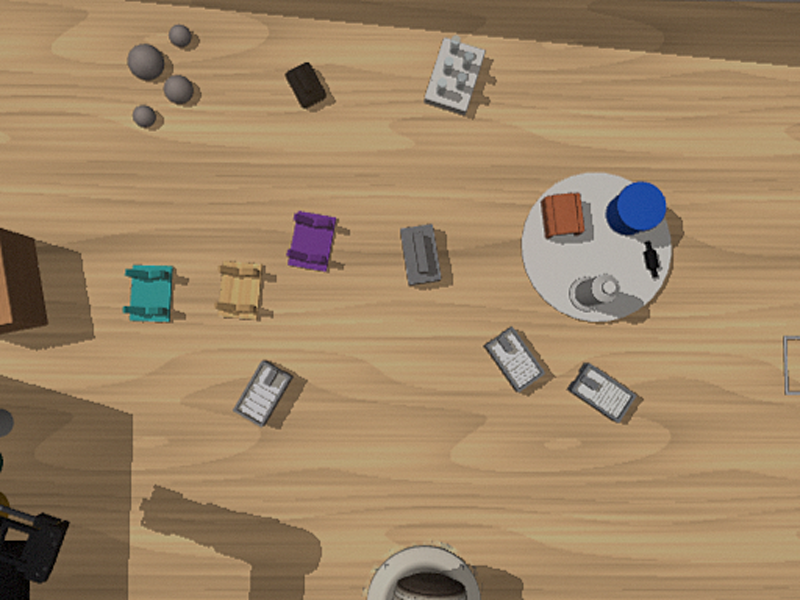

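```bash
cat > h.py <<'E'
from workcell import env
import cv2,numpy as np
from scipy.optimize import minimize
from scipy.spatial.transform import Rotation as R
np.set_printoptions(precision=4,suppress=True)
def project(f,P):
    C=R.from_euler('xyz',f["orientation"],degrees=True).as_matrix()
    q=(np.asarray(P,float)-f["position"])@C
    return np.c_[f["cx"]+f["fx"]*q[:,0]/-q[:,2], f["cy"]+f["fy"]*-q[:,1]/-q[:,2]]
def unproject(f,uv,z):
    C=R.from_euler('xyz',f["orientation"],degrees=True).as_matrix()
    d=C@np.array([(uv[0]-f["cx"])/f["fx"],-(uv[1]-f["cy"])/f["fy"],-1])
    return f["position"]+d*(z-f["position"][2])/d[2]
def box(x0,x1,y0,y1,z0,z1): return np.array([[x,y,z] for x in(x0,x1) for y in(y0,y1) for z in(z0,z1)])
BODY={"basket1":[box(-.05,.05,-.029,.029,0,.04),box(.018,.048,-.006,.006,.04,.05)],
 "cover":[box(-.05,.05,-.029,.029,0,.02),box(-.035,.035,-.009,.009,.02,.046)],
 "dock":[box(-.05,.05,-.029,.029,0,.02),box(.018,.048,-.006,.006,.02,.03)],
 "cradle":[box(-.038,.038,-.035,.035,0,.05)]}
def place(P,x,y,a,z):
    c,s=np.cos(a),np.sin(a)
    return P@np.array([[c,-s,0],[s,c,0],[0,0,1]]).T+[x,y,z]
S=8
def sil(f,t,x,y,a,z,o,w,h):
    m=np.zeros((h*S,w*S),np.uint8)
    for P in BODY[t]:
        uv=(project(f,place(P,x,y,a,z))-o+.5)*S
        cv2.fillConvexPoly(m,cv2.convexHull(np.round(uv).astype(np.int32)),255)
    return cv2.resize(m,(w,h),interpolation=cv2.INTER_AREA)/255.
def fit(f,t,mask,z):
    """pose x,y,yaw(deg) of thing t standing at height z, from its mask; also the IoU"""
    mask=np.asarray(mask,np.uint8);ys,xs=np.nonzero(mask)
    o=np.array([xs.min()-12,ys.min()-12]);w,h=xs.max()-o[0]+13,ys.max()-o[1]+13
    pad=cv2.copyMakeBorder(mask,50,50,50,50,cv2.BORDER_CONSTANT)
    M=pad[o[1]+50:o[1]+50+h,o[0]+50:o[0]+50+w].astype(float)
    c=unproject(f,(xs.mean(),ys.mean()),z+.02)
    def cost(p):
        s=sil(f,t,p[0]/100,p[1]/100,p[2],z,o,w,h)
        return 1-np.minimum(s,M).sum()/np.maximum(s,M).sum()
    best=None
    for a in np.radians(np.arange(0,360,30)):
        p0=np.array([c[0]*100,c[1]*100,a])
        r=minimize(cost,p0,method="Nelder-Mead",options=dict(initial_simplex=[p0,p0+[1,0,0],p0+[0,1,0],p0+[0,0,.4]],xatol=.01,fatol=1e-4,maxiter=120))
        if best is None or r.fun<best.fun:best=r
    x,y,a=best.x[0]/100,best.x[1]/100,best.x[2]
    if t in("basket1","dock"): # key end: grey key against the white; compare both headings
        zt=z+(.05 if t=="basket1" else .03)
        g=f["image"].mean(2)
        def v(b):
            pts=project(f,place(np.array([[u,0,zt-z] for u in np.linspace(.022,.044,6)]),x,y,b,z)).astype(np.float32)
            return cv2.remap(g.astype(np.float32),pts[None,:,0].copy(),pts[None,:,1].copy(),cv2.INTER_LINEAR).mean()
        d=v(a)-v(a+np.pi)
        if t=="basket1" and d>0:a+=np.pi
        return x,y,(np.degrees(a)+180)%360-180,1-best.fun,d
    return x,y,(np.degrees(a)+180)%360-180,1-best.fun,0
def find(t,z,f=None,near=None):
    f=f or env.grab_frame("top");out=[]
    for d in env.trace(f,t):
        if d["mask"].sum()<100:continue
        out.append(np.r_[fit(f,t,d["mask"],z),d["score"]])
    if near is not None: out.sort(key=lambda o:np.hypot(o[0]-near[0],o[1]-near[1]))
    return f,out
def clk():print("t",round(env.read_state()["clock"],1))
E
python3 - <<'E'
from h import *
f,b=find("basket1",0)
for o in b:print("basket",o)
for o in find("cover",.02,f)[1]:print("cover",o)
for o in find("cradle",0,f)[1]:print("cradle",o)
clk()
# candidate IK for bell
for tilt in (0,15,25,35,45):
  for az in(-60,-45,-27,-10,0,15):
    # tool y = horizontal az, down tilt; jaw horizontal
    Rm=R.from_euler('z',az,degrees=True)*R.from_euler('y',tilt,degrees=True)
    y=Rm.apply([1,0,0]);z=Rm.apply([0,1,0]);x=np.cross(y,z)
    e=R.from_matrix(np.c_[x,y,z]).as_euler('xyz',degrees=True)
    g=np.array([.54,-.26,.102]);q=env.inverse_kinematics(g+y*.019,e)
    print(tilt,az,None if q is None else np.round(q,0))
E
```

```text
basket [  0.3675  -0.3105  56.2079   0.9295 -40.0378   0.88  ]
basket [   0.5968   -0.3571  -79.8551    0.3035 -128.3952    0.62  ]
basket [  0.3621   0.2852 -28.1961   0.9504  43.6624   0.59  ]
cover [0.6081 0.0116 9.068  0.9574 0.     0.69  ]
cradle [  0.6343   0.2046 171.5676   0.7706   0.       0.78  ]
cradle [ 0.5384  0.4872 12.2655  0.7401  0.      0.75  ]
cradle [  0.6908  -0.3761 107.7097   0.8107   0.       0.72  ]
t 1.2
0 -60 None
0 -45 None
0 -27 [ -52.   55.  -51. -154. -104.   97.]
0 -10 [ -58.   50.  -40. -132.  -90.   90.]
0 0 [ -59.   48.  -33. -121.  -85.   82.]
0 15 [ -58.   46.  -22. -106.  -84.   69.]
15 -60 None
15 -45 None
15 -27 [ -51.   39.  -51. -156.  -76.   90.]
15 -10 [ -56.   36.  -39. -130.  -65.   78.]
15 0 [ -56.   36.  -31. -116.  -63.   69.]
15 15 [-54.  36. -21. -99. -66.  57.]
25 -60 None
25 -45 None
25 -27 [ -50.   30.  -47. -154.  -53.   84.]
25 -10 [ -52.   28.  -34. -124.  -47.   65.]
25 0 [ -51.   28.  -28. -109.  -48.   54.]
25 15 [-49.  30. -19. -92. -55.  44.]
35 -60 None
35 -45 None
35 -27 [ -46.   23.  -39. -147.  -30.   72.]
35 -10 [ -43.   22.  -27. -108.  -28.   40.]
35 0 [-42.  23. -23. -94. -33.  32.]
35 15 [-42.  26. -17. -80. -44.  28.]
45 -60 None
45 -45 None
45 -27 None
45 -10 [-25.  19. -22. -67. -11. -13.]
45 0 [-30.  20. -20. -68. -22.  -2.]
45 15 [-34.  23. -16. -64. -36.   8.]<sys>:0: UserWarning: Gimbal lock detected. Setting third angle to zero since it is not possible to uniquely determine all angles.
```

```bash
cat >> h.py <<'E'
def grey(f,xyz,zr=.03):
    """own mask: the unsaturated blob nearest a world point"""
    hsv=cv2.cvtColor(f["image"],cv2.COLOR_BGR2HSV)
    m=(hsv[...,1]<65).astype(np.uint8)
    m=cv2.morphologyEx(m,cv2.MORPH_CLOSE,np.ones((5,5),np.uint8))
    m=cv2.morphologyEx(m,cv2.MORPH_OPEN,np.ones((3,3),np.uint8))
    uv=project(f,[[xyz[0],xyz[1],zr]])[0]
    n,l,st,ce=cv2.connectedComponentsWithStats(m)
    k=1+min(range(n-1),key=lambda i:np.hypot(*(ce[i+1]-uv))+1e3*(st[i+1,4]<100))
    return (l==k)
def draw(f,items,x0,y0,w,h,name,s=3):
    im=cv2.resize(f["image"][y0:y0+h,x0:x0+w],None,fx=s,fy=s,interpolation=cv2.INTER_CUBIC)
    for t,o,z,col in items:
        for P in BODY[t]:
            uv=(project(f,place(P,o[0],o[1],np.radians(o[2]),z))-[x0,y0]+.5)*s
            q=np.round(uv).astype(int)
            for i,j in((1,3),(3,7),(7,5),(5,1),(0,1),(2,3),(4,5),(6,7),(0,2),(2,6),(6,4),(4,0)):cv2.line(im,tuple(map(int,q[i])),tuple(map(int,q[j])),col,1)
    cv2.imwrite(name,im)
E
python3 - <<'E'
from h import *
f=env.grab_frame("top");cv2.imwrite("f.png",f["image"])
it=[]
for t,p,z in(("basket1",(.3675,-.3105),0),("basket1",(.424,-.152),0),("basket1",(.3621,.2852),0),("cover",(.608,.0116),.02)):
    m=grey(f,p);o=fit(f,t,m,z);print(t,m.sum(),np.array(o));it.append((t,o,z,(0,0,255) if t!="cover" else (0,255,0)))
hsv=cv2.cvtColor(f["image"],cv2.COLOR_BGR2HSV)
uv=project(f,[[.547,.331,.04]])[0].astype(int);print(uv)
it.append(("cradle",(.547,.331,5),0,(255,0,0)))
draw(f,it,130,130,280,150,"pics/ov1.png",s=2.85)
E
```

```text
basket1 856 [  0.3678  -0.3115  56.1885   0.9488 -42.0377]
basket1 817 [  0.4245  -0.1571  35.8339   0.9476 -55.9056]
basket1 846 [  0.3629   0.2854 -29.3487   0.9426 -44.6916]
cover 775 [   0.6087    0.0113 -171.0921    0.9602    0.    ]
[151 183]
```

View pics/ov1.png

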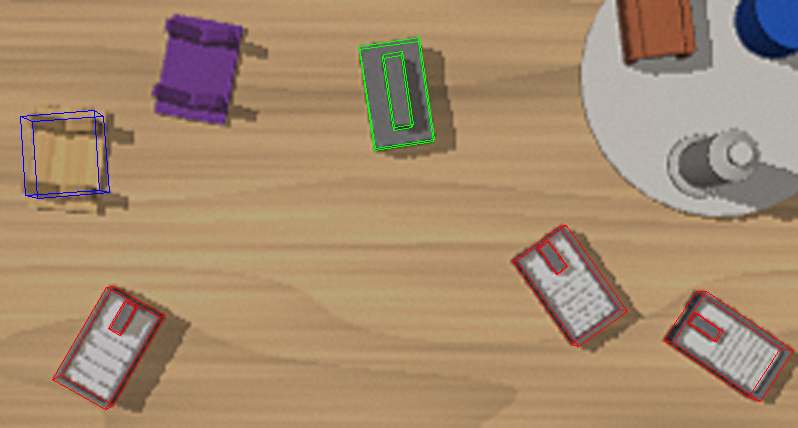

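```bash
cat >> h.py <<'E'
HOME=[86.551,22.042,.453,0,-68.411,-14.817]
def ori(yaw):
    """tool down, jaws along the thing's y; of the two equivalent yaws take the one with small |q6|"""
    return [-90,0,yaw]
def best(p,yaw):
    c=[]
    for y in(yaw,yaw+180):
        q=env.inverse_kinematics(p,ori((y+180)%360-180))
        if q is not None:c.append((abs(q[5]),y))
    return ori((min(c)[1]+180)%360-180)
def pick(o,zt,opening=1.,force=25,up=.15,open_first=True):
    """grasp with TCP at height zt over (x,y,yaw) and lift; returns tool yaw relative to thing"""
    e=best([o[0],o[1],zt+up],o[2])
    env.gripper_to(opening)
    env.goto([o[0],o[1],zt+up],e)
    hit=env.move_straight([o[0],o[1],zt],rate=.15,force_limit=15)
    if hit:print("touched early",env.read_state()["position"])
    env.gripper_to(0,force)
    print("grip",env.read_state()["opening"],"z",env.read_state()["position"][2])
    env.move_straight([o[0],o[1],zt+up],rate=.2)
    print("held",env.read_state()["opening"],env.read_state()["force"])
    return (e[2]-o[2]+180)%360-180
def put(o,zt,rel,release=.35,above=.05,fl=8,extra=.004,via=None):
    e=ori((o[2]+rel+180)%360-180)
    if env.inverse_kinematics([o[0],o[1],zt+above],e) is None: raise SystemExit("no IK")
    env.goto([o[0],o[1],via or zt+above],e)
    env.move_straight([o[0],o[1],zt+.015],rate=.12)
    hit=env.move_straight([o[0],o[1],zt-extra],rate=.03,force_limit=fl)
    p=env.read_state()["position"];print("set",hit,"dz over goal mm",(p[2]-zt)*1e3,"xy err mm",(p[:2]-np.array(o[:2]))*1e3)
    env.gripper_to(release);env.move_straight([p[0],p[1],zt+.13],rate=.2)
E
python3 - <<'E'
from h import *
o=[.6087,.0113,8.9]
rel=pick(o,.043,opening=.5,force=30,up=.1)
put([.46,.08,8.9],.024,rel,release=.5,above=.08)
env.set_joints(HOME)
f=env.grab_frame("top");cv2.imwrite("f.png",f["image"])
m=grey(f,(.609,.011),.01);print(m.sum(),np.array(fit(f,"dock",m,0)))
m=grey(f,(.46,.08),.02);c=fit(f,"cover",m,0);print(np.array(c))
draw(f,[("dock",fit(f,"dock",grey(f,(.609,.011),.01),0),0,(0,0,255)),("cover",c,0,(0,255,0))],130,130,200,120,"pics/ov2.png",s=4)
clk()
E
```

```text
grip 0.20568419727665183 z 0.04332367053763728
held 0.20948456812847657 [ 0.1554  0.6765 -2.4264]
set True dz over goal mm -0.9377746337323813 xy err mm [-0.0247  0.0204]
764 [   0.609     0.0108 -170.5294    0.9618   -1.7929]
[   0.4596    0.081  -171.2953    0.9618    0.    ]
t 12.5
```

View pics/ov2.png

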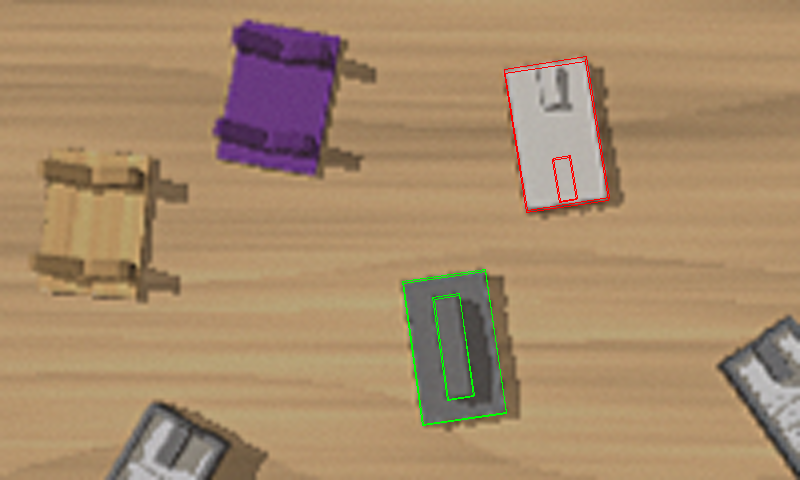

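```bash
cat >> h.py <<'E'
DOCK=[.609,.0111,9.2]
def see(name,pts,z=0,zr=.03,t="basket1"):
    env.set_joints(HOME);f=env.grab_frame("top");cv2.imwrite(name,f["image"]);r=[]
    for p in pts:
        m=grey(f,p,z+zr);o=fit(f,t,m,z);r.append(o);print(t,m.sum(),np.array(o))
    return f,r
E
python3 - <<'E'
from h import *
f,r=see("f.png",[(.4245,-.157)])
o=r[0]; assert o[3]>.92
rel=pick(o,.008,force=35)
put(DOCK,.028,rel,release=.9,above=.09)
f,r=see("f.png",[DOCK],z=.02)
see("f.png",[(.3678,-.3115),(.3629,.2854)]);see("f.png",[(.46,.08)],t="cover")
draw(f,[("basket1",r[0],.02,(0,0,255))],230,130,80,80,"pics/ov3.png",s=6)
clk()
E
```

```text
basket1 816 [ 0.4244 -0.1571 35.1377  0.9473 57.2761]
grip 0.6589302531060598 z 0.008219836820601779
held 0.6633716964419855 [ 0.5068  0.1382 -2.3508]
set True dz over goal mm 0.18187094840498366 xy err mm [-0.0337  0.1118]
basket1 827 [ 0.6083  0.0119  9.4203  0.9617 73.4436]
basket1 852 [  0.3677  -0.3115  56.5291   0.9456 -40.7374]
basket1 852 [  0.3632   0.2853 -29.0376   0.9486  46.4106]
cover 758 [0.4597 0.081  8.6944 0.9629 0.    ]
t 26.1
```

View pics/ov3.png

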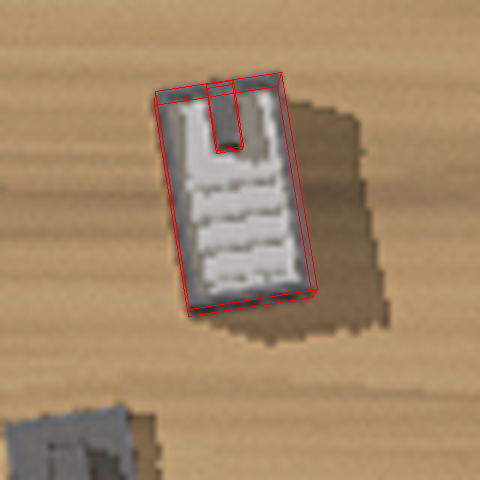

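Run:
```python
from h import *
for i,p in((1,(.3678,-.3115)),(2,(.363,.2853))):
    f,r=see("f.png",[p]);o=r[0]
    if o[3]<.92: raise SystemExit("look")
    rel=pick(o,.008,force=35,up=.16)
    put(DOCK,.028+.04*i,rel,release=.9,above=.09)
    f,r=see("f.png",[DOCK],z=.02+.04*i)
see("f.png",[(.46,.08)],t="cover")
clk()
f=env.grab_frame("scene")
a=cv2.resize(env.grab_frame("top")["image"],(400,300));b=cv2.resize(f["image"][150:300,180:380],(400,300),interpolation=cv2.INTER_CUBIC)
cv2.imwrite("pics/st.png",np.hstack([a,b]))
```

```text
basket1 857 [  0.368   -0.3114  56.4963   0.9495 -42.4491]
grip 0.6647627748434952 z 0.00820991545607671
held 0.6681214598015659 [-0.6784 -0.     -1.9819]
set True dz over goal mm 0.17298450368097296 xy err mm [-0.0742  0.0565]
basket1 897 [  0.6063   0.0119   8.8968   0.9575 -71.3346]
basket1 850 [  0.3632   0.2855 -29.2727   0.9459  46.8382]
grip 0.6632241555227723 z 0.008176753618878492
held 0.665146640781069 [-0.0007 -0.5677 -2.1429]
set True dz over goal mm 0.16602179267814765 xy err mm [-0.0571 -0.0428]
basket1 1013 [  0.6077   0.0121   8.9339   0.9191 -67.4784]
cover 757 [   0.4597    0.0811 -171.2182    0.9625    0.    ]
t 51.8
```

View pics/st.png

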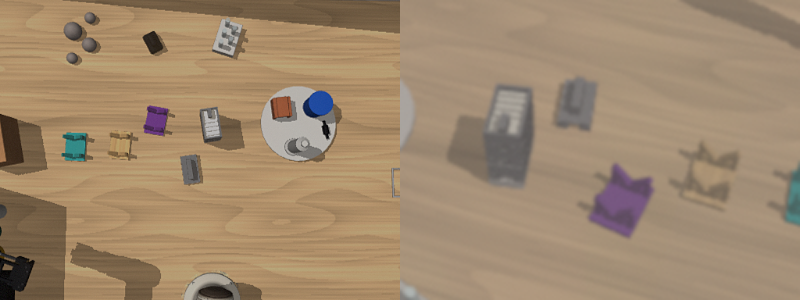

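Run:
```python
from h import *
o=[.4597,.081,8.8]
e=best([o[0],o[1],.15],o[2]);env.gripper_to(.5);env.goto([o[0],o[1],.15],e)
f=env.grab_frame("scene");g=env.grab_frame("top")
print(unproject(f,(461,159),.02))
a=cv2.resize(f["image"][100:300,380:512],(400,600),interpolation=cv2.INTER_CUBIC)
b=cv2.resize(g["image"][150:384,0:150],(384,600),interpolation=cv2.INTER_CUBIC)
cv2.imwrite("pics/left.png",np.hstack([a,b]));clk()
```

```text
[0.0359 0.7335 0.02  ]
t 54.9
```

View pics/left.png

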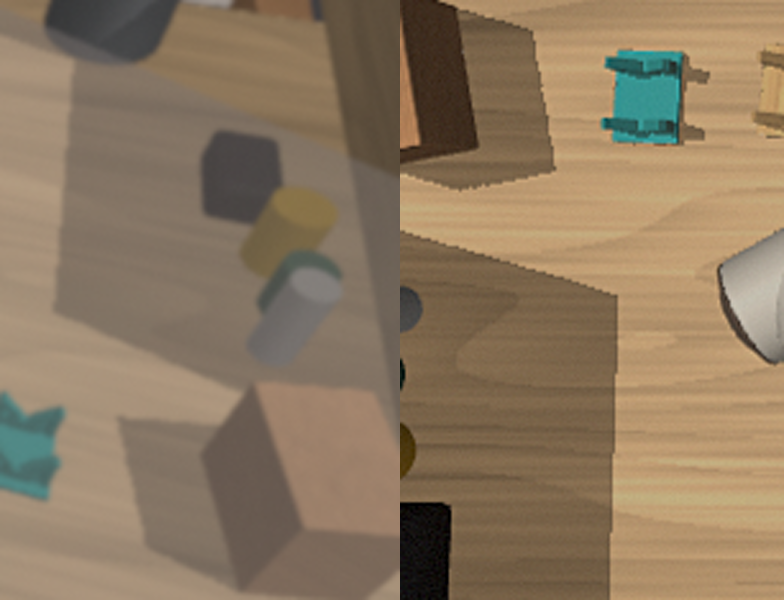

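Run:
```python
from h import *
f,r=see("f.png",[(.46,.08)],t="cover");o=list(r[0])
o[2]=(o[2]+90)%180-90;print(o)
rel=pick(o,.023,opening=.5,force=30,up=.25)
put([.6085,.0113,9.2],.163,rel,release=.5,above=.09)
f,r=see("f.png",[DOCK],z=.14,t="cover")
clk()
s=5;cv2.imwrite("pics/cl.png",cv2.resize(f["image"][130:210,230:310],(400,400),interpolation=cv2.INTER_CUBIC))
draw(f,[("cover",r[0],.14,(0,255,0))],230,130,80,80,"pics/a.png",s=5)
draw(f,[],135,155,50,60,"pics/b.png",s=400/60)
a=cv2.imread("pics/a.png");b=cv2.imread("pics/b.png");cv2.imwrite("pics/cov.png",np.hstack([a,b]))
```

```text
cover 757 [   0.4597    0.0811 -171.2182    0.9625    0.    ]
[np.float64(0.4596560937604143), np.float64(0.08108900918840334), np.float64(8.781799352946564), np.float64(0.9624906529779106), 0]
grip 0.2069536799134882 z 0.023147233239498334
held 0.2051842982339362 [ 0.0857  0.6312 -2.2833]
set True dz over goal mm 0.14686446544892595 xy err mm [ 0.0425 -0.1869]
cover 1044 [0.6063 0.0128 9.0884 0.9015 0.    ]
t 69.3
```

View pics/cov.png

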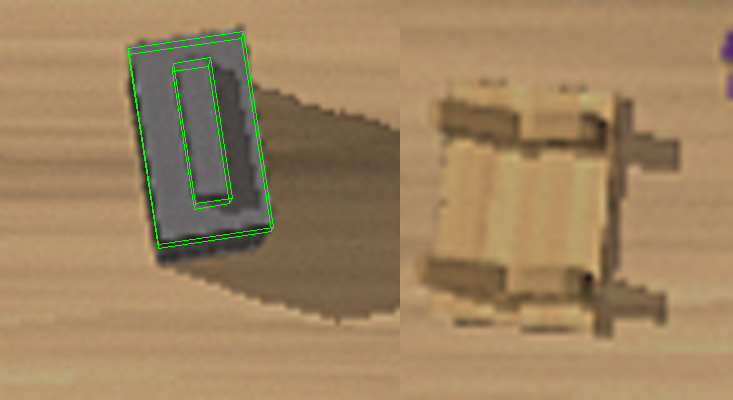

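```bash
cat > c.py <<'E'
from h import *
f=env.grab_frame("top");im=f["image"]
print("neck",unproject(f,(389.6,183.7),.177)); 
for t in("bell","bell_mid"):
    for d in env.search_frame(f,t):print(t,d)
U=4
g=cv2.GaussianBlur(cv2.resize(im,None,fx=U,fy=U,interpolation=cv2.INTER_CUBIC),(0,0),2).astype(np.float32)
G=sum(np.hypot(cv2.Sobel(g[...,k],cv2.CV_32F,1,0),cv2.Sobel(g[...,k],cv2.CV_32F,0,1)) for k in range(3));G=np.minimum(G,np.percentile(G,97))
def seg():
    L=[]
    for sx in(-1,1):
        for x in(sx*.026,sx*.038):
            pts=[(x,-.035,.008),(x,-.035,.05),(x,-.0275,.05),(x,0,.0225),(x,.0275,.05),(x,.035,.05),(x,.035,.008)]
            L+=list(zip(pts[1:-2],pts[2:-1]))
        for y in(-.035,-.0275,.0275,.035):L.append(((sx*.026,y,.05),(sx*.038,y,.05)))
    return np.array(L)
L=seg();T=np.linspace(0,1,12)[:,None,None]
P=(L[None,:,0]*(1-T)+L[None,:,1]*T).reshape(-1,3)
def cost(p):
    uv=((project(f,place(P,p[0]/100,p[1]/100,p[2],0))+.5)*U-.5).astype(np.float32)
    return -cv2.remap(G,uv[None,:,0].copy(),uv[None,:,1].copy(),cv2.INTER_LINEAR).mean()
from scipy.optimize import brute,fmin
def go(c):
    r=brute(cost,(slice(c[0]-2.5,c[0]+2.6,.3),slice(c[1]-2.5,c[1]+2.6,.3),slice(-.35,.36,.07)),finish=fmin);return r
s=8
def show(r,c,wh,name):
    x0,y0=(project(f,[[r[0]/100,r[1]/100,.02]])[0]-np.array(wh)/2).astype(int)
    o=cv2.resize(im[y0:y0+wh[1],x0:x0+wh[0]],None,fx=s,fy=s,interpolation=cv2.INTER_CUBIC)
    for a,b in L:
        q=(project(f,place(np.array([a,b]),r[0]/100,r[1]/100,r[2],0))-[x0,y0]+.5)*s
        cv2.line(o,tuple(map(int,q[0])),tuple(map(int,q[1])),(0,0,255),1)
    return o
r=go((54.7,33.1));print("cradle",r[0]/100,r[1]/100,np.degrees(r[2]),cost(r))
a=show(r,None,(48,50),"")
B=(.541,-.273)
import sys
n=unproject(f,(389.6,183.7),.177)
x0,y0=362,165;b=cv2.resize(im[y0:y0+50,x0:x0+50],None,fx=s,fy=s,interpolation=cv2.INTER_CUBIC)
for z,rad,col in((.022,.03,(0,0,255)),(.032,.03,(0,128,255)),(.154,.023,(0,255,0)),(.177,.01,(255,0,0))):
    t=np.linspace(0,2*np.pi,60);C=np.c_[n[0]+rad*np.cos(t),n[1]+rad*np.sin(t),t*0+z]
    cv2.polylines(b,[np.round((project(f,C)-[x0,y0]+.5)*s).astype(int)],True,col,1)
cv2.imwrite("pics/cb.png",np.hstack([a,b]))
E
python3 c.py
```

```text
neck [ 0.5404 -0.2835  0.177 ]
bell {'xyz': [0.5404, -0.2717, 0.1447], 'score': 0.86}
bell_mid {'xyz': [0.5371, -0.2741, 0.1405], 'score': 0.75}
cradle 0.544228011732062 0.32661511644156277 -4.041452196705005 -111.59873
```

View pics/cb.png

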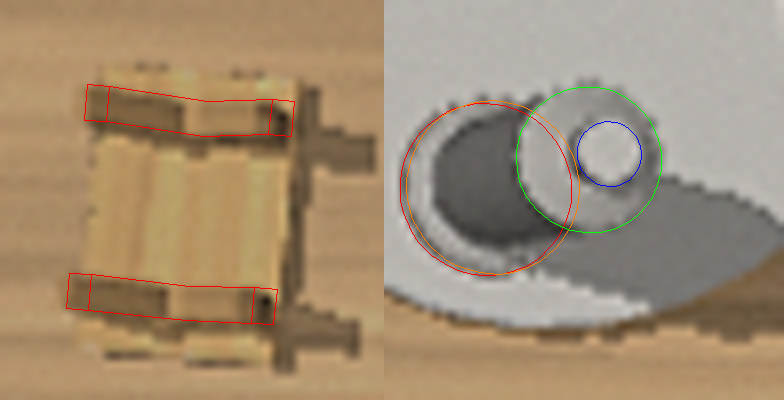

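```bash
cat >> h.py <<'E'
def tool(az,tilt):
    """tool pointing az horizontally, tilt below horizontal (may pass 90); jaws horizontal"""
    Rm=R.from_euler('z',az,degrees=True)*R.from_euler('y',tilt,degrees=True)
    y=Rm.apply([1,0,0]);z=Rm.apply([0,1,0])
    return y,R.from_matrix(np.c_[np.cross(y,z),y,z]).as_euler('xyz',degrees=True)
BELL=np.array([.5406,-.2837,.102]);CR=np.array([.5442,.3266,.055]);CA=-4.0
E
python3 - <<'E'
from h import *
ik=env.inverse_kinematics
for T in(15,25,35):
  for az in(-15,-4,10):
    y,e=tool(az,T);a=[ik(BELL+y*d+[0,0,h],e) for d,h in((.019,0),(-.1,0),(.019,.22))]
    y,e=tool((az+CA)/2,T+45);v=ik(np.array([.42,0,.4])+y*.019,e)
    y,e=tool(CA,T+90);p=[ik(CR+y*.019+[0,0,h],e) for h in(.002,.15)]
    print(T,az,[None if q is None else np.round(q).astype(int).tolist() for q in a+[v]+p])
y,e=tool(-4,25)
env.gripper_to(1.)
env.goto(BELL-y*.1+[0,0,.12],e)
f=env.grab_frame("scene");cv2.imwrite("pics/ap.png",cv2.resize(f["image"],(700,525),interpolation=cv2.INTER_CUBIC));clk()
E
```

```text
15 -15 [[-57, 37, -40, -135, -65, 80], [-69, 31, -50, -123, -70, 82], [-46, 4, -23, -107, -31, 28], [36, -19, -35, 26, -55, -147], [40, 39, 4, -11, -66, -129], [40, 31, 12, -11, -82, -132]]
15 -4 [[-57, 36, -31, -119, -62, 69], [-69, 29, -39, -108, -67, 68], [-48, 6, -19, -96, -42, 22], [34, -20, -34, 23, -54, -138], [40, 39, 4, -11, -66, -129], [40, 31, 12, -11, -82, -132]]
15 10 [[-56, 36, -22, -103, -65, 58], [-67, 30, -26, -92, -71, 55], [-50, 11, -13, -87, -57, 19], [32, -20, -32, 18, -52, -127], [40, 39, 4, -11, -66, -129], [40, 31, 12, -11, -82, -132]]
25 -15 [[-53, 29, -35, -129, -46, 68], [-60, 15, -42, -115, -45, 57], [-25, 1, -20, -63, -10, -23], [31, -14, -25, 14, -65, -135], [38, 43, 12, -17, -79, -125], [38, 35, 20, -16, -94, -130]]
25 -4 [[-52, 29, -28, -112, -47, 55], [-61, 17, -34, -99, -50, 47], [-36, 3, -15, -73, -31, -5], [30, -14, -24, 12, -64, -128], [38, 43, 12, -17, -79, -125], [38, 35, 20, -16, -94, -130]]
25 10 [[-51, 30, -20, -95, -53, 45], [-61, 22, -24, -84, -59, 40], [-43, 8, -10, -72, -49, 3], [28, -14, -23, 9, -63, -118], [38, 43, 12, -17, -79, -125], [38, 35, 20, -16, -94, -130]]
35 -15 [[-44, 22, -27, -112, -26, 42], [-42, 6, -32, -90, -22, 17], None, [27, -9, -16, 6, -75, -127], [35, 47, 19, -21, -90, -124], [35, 40, 27, -22, -105, -129]]
35 -4 [[-43, 23, -22, -96, -31, 32], [-47, 10, -28, -81, -34, 17], [-25, 2, -16, -44, -25, -37], [26, -9, -16, 5, -75, -121], [35, 47, 19, -21, -90, -124], [35, 40, 27, -22, -105, -129]]
35 10 [[-44, 26, -17, -82, -42, 27], [-51, 15, -21, -72, -49, 20], [-35, 7, -8, -55, -45, -15], [25, -9, -15, 4, -74, -113], [35, 47, 19, -21, -90, -124], [35, 40, 27, -22, -105, -129]]
t 73.6
```

View pics/ap.png

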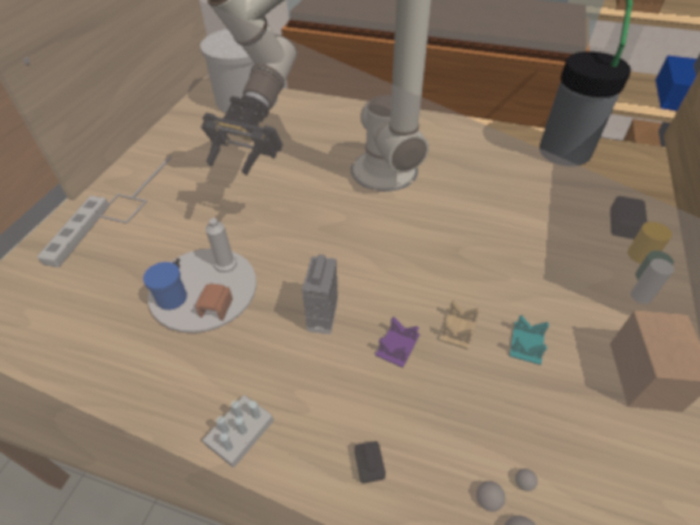

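Run:
```python
from h import *
y,e=tool(-4,25)
print(env.move_straight(BELL-y*.08,rate=.15,force_limit=15))
print(env.move_straight(BELL+y*.019,rate=.1,force_limit=12))
env.gripper_to(0,25);print("grip",env.read_state()["opening"])
env.move_straight(BELL+y*.019+[0,0,.22],rate=.15)
print(env.read_state()["opening"],env.read_state()["force"])
y,e=tool(-4,70);env.goto(np.array([.42,0,.4])+y*.019,e)
y,e=tool(CA,115);env.goto(CR+y*.019+[0,0,.16],e)
env.move_straight(CR+y*.019+[0,0,.04],rate=.15)
print(env.read_state()["opening"],env.read_state()["force"])
f=env.grab_frame("scene");g=env.grab_frame("top");clk()
uv=project(f,[CR])[0].astype(int);a=cv2.resize(f["image"][uv[1]-60:uv[1]+40,uv[0]-55:uv[0]+55],(440,400),interpolation=cv2.INTER_CUBIC)
uv=project(g,[CR])[0].astype(int);b=cv2.resize(g["image"][uv[1]-60:uv[1]+60,uv[0]-50:uv[0]+50],(333,400),interpolation=cv2.INTER_CUBIC)
cv2.imwrite("pics/over.png",np.hstack([a,b]))
```

```text
False
False
grip 0.5198837039050853
0.521077779933181 [ 1.3082  0.2635 -0.5626]
0.5193019098694328 [ 0.3105  0.5605 -0.6531]
t 82.5
```

View pics/over.png

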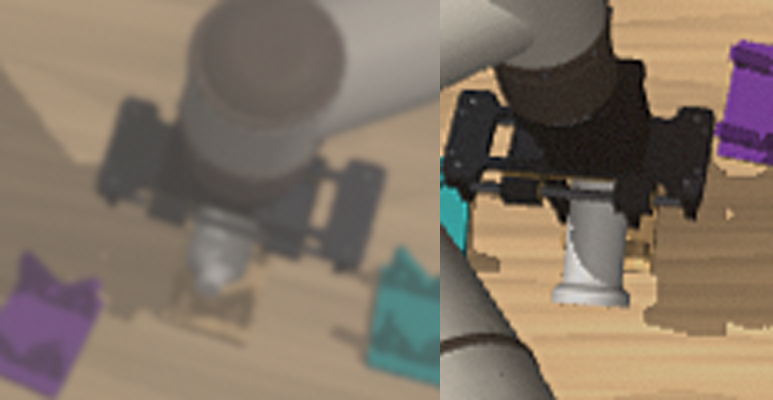

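Run:
```python
from h import *
y,e=tool(CA,115);T=CR+y*.019
env.move_straight(T+[0,0,.012],rate=.1)
hit=env.move_straight(T-[0,0,.003],rate=.02,force_limit=5)
print(hit,"dz mm",(env.read_state()["position"]-T)*1e3)
env.gripper_to(.8)
p=env.read_state()["position"];env.move_straight(p-y*.15,rate=.15)
env.set_joints(HOME);env.dwell(.5)
f=env.grab_frame("scene");g=env.grab_frame("top");clk()
c,s=np.cos(np.radians(CA)),np.sin(np.radians(CA));ax=np.array([c,s,0])
uv=project(g,[CR])[0].astype(int);x0,y0=uv-[25,30];S=8
b=cv2.resize(g["image"][y0:y0+60,x0:x0+50],None,fx=S,fy=S,interpolation=cv2.INTER_CUBIC)
for x,r in((-.08,.03),(-.07,.03),(-.064,.023),(.052,.023),(.063,.01),(.075,.01)):
    t=np.linspace(0,2*np.pi,60);C=CR+x*ax+r*(np.cos(t)[:,None]*[-s,c,0]+np.sin(t)[:,None]*[0,0,1])
    cv2.polylines(b,[np.round((project(g,C)-[x0,y0]+.5)*S).astype(int)],True,(0,0,255),1)
uv=project(f,[CR])[0].astype(int);a=cv2.resize(f["image"][uv[1]-60:uv[1]+60,uv[0]-50:uv[0]+50],(400,480),interpolation=cv2.INTER_CUBIC)
cv2.imwrite("pics/laid.png",np.hstack([a,b]))
m=grey(g,DOCK,.17);print("cover",np.array(fit(g,"cover",m,.14)))
```

```text
True dz mm [0.3624 0.4007 8.5966]
t 87.7
cover [   0.6068    0.0128 -171.2146    0.9005    0.    ]
```

View pics/laid.png

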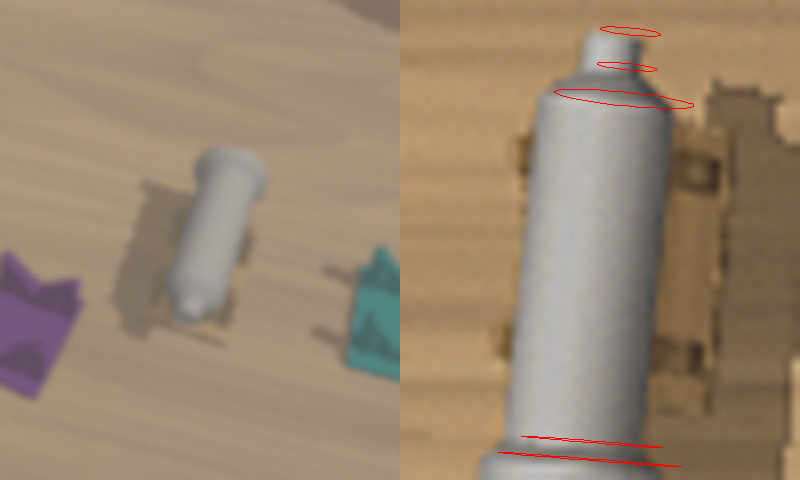

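```bash
cat > c2.py <<'E'
from h import *
g=env.grab_frame("top");cur=g["image"].copy();f=dict(g);f["image"]=im=cv2.imread("f.png")
U=4
b=cv2.GaussianBlur(cv2.resize(im,None,fx=U,fy=U,interpolation=cv2.INTER_CUBIC),(0,0),2).astype(np.float32)
G=sum(np.hypot(cv2.Sobel(b[...,k],cv2.CV_32F,1,0),cv2.Sobel(b[...,k],cv2.CV_32F,0,1)) for k in range(3));G=np.minimum(G,np.percentile(G,97))
L=[]
for sx in(-1,1):
    for x in(sx*.026,sx*.038):
        p=[(x,-.035,.008),(x,-.035,.05),(x,-.0275,.05),(x,0,.0225),(x,.0275,.05),(x,.035,.05)]
        L+=list(zip(p[:-1],p[1:]))
    for y,z in((-.035,.05),(-.035,.008),(.035,.05),(0,.0225)):L.append(((sx*.026,y,z),(sx*.038,y,z)))
L=np.array(L);T=np.linspace(0,1,12)[:,None,None];P=(L[None,:,0]*(1-T)+L[None,:,1]*T).reshape(-1,3)
def cost(p):
    uv=((project(f,place(P,p[0]/100,p[1]/100,p[2],0))+.5)*U-.5).astype(np.float32)
    return -cv2.remap(G,uv[None,:,0].copy(),uv[None,:,1].copy(),cv2.INTER_LINEAR).mean()
from scipy.optimize import brute,fmin
r=brute(cost,(slice(53.2,55.8,.2),slice(31.6,34.4,.2),slice(-.2,.21,.05)),finish=fmin)
print("cradle",r[0]/100,r[1]/100,np.degrees(r[2]),cost(r))
for yy in(32.66,33.2):
    q=min((cost([x,yy,a]),x,a) for x in np.arange(53.4,55.4,.1) for a in np.arange(-.15,.1,.025));print(yy,q)
s=8;x0,y0=(project(f,[[.544,.33,.02]])[0]-[25,30]).astype(int);o=[]
for p in(r,None):
    i=im if p is not None else cur
    v=cv2.resize(i[y0:y0+60,x0:x0+50],None,fx=s,fy=s,interpolation=cv2.INTER_CUBIC)
    for a_,b_ in L:
        q=(project(f,place(np.array([a_,b_]),r[0]/100,r[1]/100,r[2],0))-[x0,y0]+.5)*s
        cv2.line(v,tuple(map(int,q[0])),tuple(map(int,q[1])),(0,0,255),1)
    o.append(v)
cv2.imwrite("pics/c2.png",np.hstack(o))
# bell: own mask and fit of a horizontal solid of revolution
hsv=cv2.cvtColor(cur,cv2.COLOR_BGR2HSV);m=(hsv[...,1]<45).astype(np.uint8)
n,l,st,ce=cv2.connectedComponentsWithStats(m);uv=project(g,[[.544,.33,.06]])[0]
k=1+min(range(n-1),key=lambda i:np.hypot(*(ce[i+1]-uv))+1e3*(st[i+1,4]<100));M=(l==k);print("bell px",M.sum())
def rings(x0,x1,r0,r1):
    t=np.linspace(0,2*np.pi,40);return np.vstack([np.c_[t*0+x,r*np.cos(t),r*np.sin(t)+.055] for x,r in((x0,r0),(x1,r1))])
BODY["lying"]=[rings(-.08,-.07,.03,.03),rings(-.07,-.064,.03,.023),rings(-.064,.052,.023,.023),rings(.052,.063,.023,.01),rings(.063,.075,.01,.01)]
o=min((fit(g,"lying",M,z)+(z,) for z in(0,.004,.008)),key=lambda o:-o[3]);print("bell lying",np.array(o))
E
python3 c2.py
```

```text
cradle 0.5439322795179277 0.32706459605338933 -2.903168311483957 -105.62047
32.66 (np.float32(-104.995865), np.float64(54.40000000000001), np.float64(-0.05000000000000002))
33.2 (np.float32(-103.3618), np.float64(54.40000000000001), np.float64(-0.05000000000000002))
bell px 929
bell lying [ 0.5424  0.3326 -4.126   0.9421  0.      0.    ]
```

View pics/c2.png

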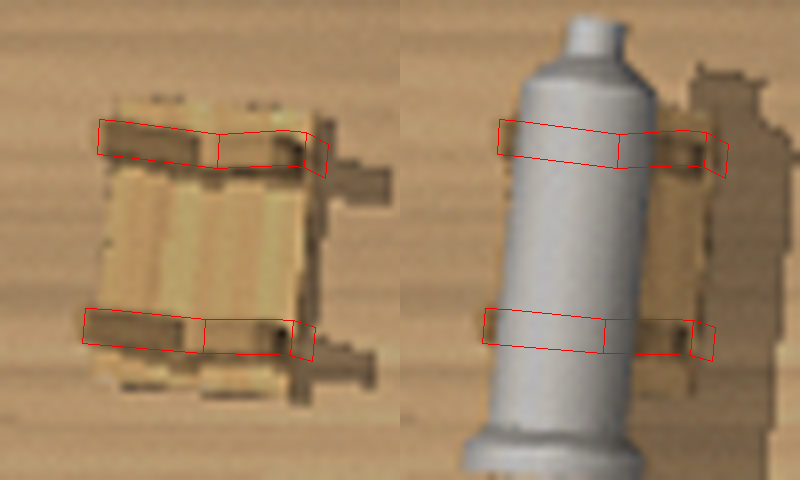

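Run:
```python
from h import *
env.gripper_to(0,10)
for x in(.575,.515):
    e=best([x,.333,.15],86);env.goto([x,.333,.13],e)
    env.move_straight([x,.333,.09],rate=.1)
    print(env.move_straight([x,.333,.072],rate=.015,force_limit=4),env.read_state()["position"])
    env.move_straight([x,.333,.13],rate=.15)
env.set_joints(HOME);clk()
f=env.grab_frame("scene");g=env.grab_frame("top")
cv2.imwrite("pics/end.png",np.hstack([cv2.resize(f["image"],(400,300)),cv2.resize(g["image"],(400,300))]))
print("cover",np.array(fit(g,"cover",grey(g,DOCK,.17),.14)))
for t in("tub","cave","valve","bell"):print(t,[np.round(d["xyz"],3) for d in env.search_frame(g,t)[:1]])
```

```text
True [0.575  0.333  0.0779]
True [0.5149 0.333  0.0778]
t 96.4
cover [   0.6071    0.0125 -171.3034    0.9006    0.    ]
tub [array([ 0.68 , -0.348,  0.114])]
cave [array([ 0.68 , -0.234,  0.074])]
valve [array([ 0.602, -0.398,  0.041])]
bell [array([0.532, 0.327, 0.076])]
```

View pics/end.png

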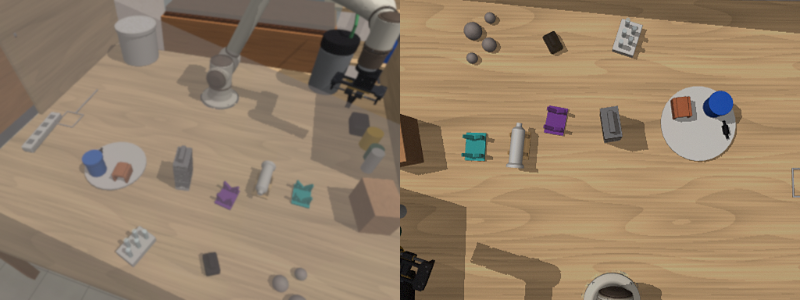

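```bash
python3 -c "
from workcell import env
env.close_job()"
```

```text
the job is handed in; nothing more can be done
```

The job is done and handed in at about 96 s. The stack is closed on the white foot, and the vacuum bell lies in the wooden cradle with its neck pointing away from the robot.

- **Stack:** I lifted the cover off and stacked the three baskets that were present. I looked for a fourth and found none. Each basket and then the cover stopped within 0.2 mm of its seated height, so every notch is over its key. The last camera fit puts the cover about 2 mm from the foot's axis, which is within camera accuracy.
- **Bell:** I set it down about 6 mm off in y, because my first fit of the cradle was wrong. It touched 8.6 mm too high, then rolled into the V when I released it. Touching its top at two points read 77.9 and 77.8 mm, against 78 mm expected, so it is fully home and level.
- **What is less certain:** the bell's position along the cradle. My estimates differ by about 2 mm either way, at the limit of the calibration. My refit of the cradle also kept the wrong y, so I relied on the image, the touch and where the bell came to rest.
- **Bystanders:** the tub, the shrimp cave and the check valve read within about 4 mm of their first positions, which is the search noise. I saw nothing knocked aside during the run.

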